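# Push the tube rack home in the green loading bay

## Task

Push the white tube rack along the bench into the green loading bay until its long side is flat against the back stop, then leave it there and take the hand away. Only push on the rack itself: do not lift or tip it, do not touch the tubes standing in it, and leave the other things on the bench where they are.

Things in the scene. Friction and masses are not known exactly. Their poses are not given: they have to be found in the camera images.
- rack: Loose white tube rack, a block 62 (x) by 124 (y) by 50 mm high, 0.26-0.47 kg, slides at 1-3 N; two rows of five holes hold three capped tubes. Origin: centre of underside; x roughly away from the robot, turned up to 17 deg. The tubes reach 83 mm above the bench, all within 30 mm of its centre in y, 21 mm in x
- green_bay: Fixed green bay, mouth towards the robot; left or right, turned up to 9 deg. Origin: on the bench, where the seated rack is centred; x into the bay, y along the back stop. Back stop 45 mm high, 156 long, inner face x = +31 mm. Side guides 18 high, 8 thick, inner faces y = +-70 (8 mm play each side of the rack), from x = -31 to +31. Its green floor patch is flush: no step
- blue_bay: Fixed blue bay of the same shape, sizes and axes as the green one, on the other side; stays empty
- tube_red: Capped sample tube, yellow barrel, red cap, 13 mm across (cap 15), 75 long, standing loose in a rack hole with its cap 33 mm above the rack. Origin: centre of its underside, 8 mm above the rack's underside; z along the tube
- tube_yellow: Capped sample tube, yellow barrel, yellow cap, 13 mm across (cap 15), 75 long, standing loose in a rack hole with its cap 33 mm above the rack. Origin: centre of its underside, 8 mm above the rack's underside; z along the tube
- tube_purple: Capped sample tube, yellow barrel, purple cap, 13 mm across (cap 15), 75 long, standing loose in a rack hole with its cap 33 mm above the rack. Origin: centre of its underside, 8 mm above the rack's underside; z along the tube
- beaker: Small clear glass beaker, 44 mm across, 60 high, standing between the two bays. Origin: centre of its underside
- amber_bottle: Brown glass bottle, 58 mm across, 110 high, on the left of the bench. Origin: centre of its underside
- petri_dish: Clear petri dish, 90 mm across, 15 high, lying on the left of the bench. Origin: centre of its underside
- slide_box: Blue microscope-slide box with a dark band, 85 x 95 x 30 mm, on the right of the bench. Origin: centre of its underside
- tip_box: Orange box of pipette tips, 80 x 110 x 58 mm, on the right of the bench. Origin: centre of its underside
Not all that is in view belongs to the job. Several things have the shape of the green_bay; the one meant has the colours described above.

How it is judged:
By the outcome, as a careful person would: the job done as asked, in the order asked, and still so for the second after the job is handed in, with the robot touching nothing.
It also fails if it takes over 54 s, if anything falls off the work surface, if the arm or the gripper's body presses on something with over 40 N, if the wrist force passes 120 N, or if a joint passes its speed limit or range.

## Robot

A 6-joint arm with a two-finger parallel gripper is mounted at the origin on the work surface. World frame = base frame: x ahead of the robot, y to its left, z up, the work surface at z = 0. Lengths are in mm, angles in rad, forces in N, time in s.
With the tool pointing down it reaches from about 350 to 975 mm from the base axis. Payload 4.9 kg.
Tool frame: the origin (TCP) lies midway between the tips of the shut fingers; the grasp point (between the pads) lies 19 mm behind it (r.hold_point_z is the distance from the TCP to the grasp point, in mm); z points along the fingers, y is the line along which they close (so a half turn about z gives the same grasp; the last joint's range is limited). The gripper opens to 85 mm and grips with 20 to 120 N. Pads are 22 mm wide; open, the fingers measure 114 mm over their backs; the gripper's body (76 mm by 85 mm) begins 54 mm behind the grasp point. The pads swing forward as they close: fully open they stand 13 mm farther back than shut.
Start: joints at [1.156, 0.053, 1.613, -0, 1.476, -0.119], TCP at [182.181, 597.839, 231.304] pointing down, gripper open.
Joint ranges: [-3.01, 3.01], [-1.01, 2.22], [0.06, 2.58], [-1.02, 4.17], [0.09, 2.62], [-3.14, 3.14]. Speed limits (rad/s): [2.57, 2.57, 3.14, 3.14, 3.14, 3.14].

## Interface

Orientations are given as [roll, pitch, yaw] about the fixed x, y, z axes, in that order (R = Rz(yaw) Ry(pitch) Rx(roll)).
In Python, from workcell import readout, vision, ticket, r gives the robot as it stands.
- The arm moves only by the tool arm_command, never from a script. Its argument "series" is a list of rows, each an object with "xyz": the shift along the tool's x, y, z normalised to -1 to 1, where 1 is 0.4 m, a list of three; "turn": the turn, a rotation vector about the tool's x, y, z normalised to -1 to 1, where 1 is 360 degrees, a list of three. In form: [{"xyz": [x, y, z], "turn": [rx, ry, rz]}, ...]. A call has 1 to 10 rows; each row is the pose to reach, as a shift and turn from the pose commanded when the call began, along the tool's axes at that moment, turning the shorter way round; what a row does not reach only later rows make up. A row lasts 1/10 s, in which the tool goes at most 50 mm and 8.59 degrees, less where a joint would pass 70% of its speed; a pose out of reach is approached as far as the arm can. A call with a number of a shift or a turn outside -1 to 1 is refused whole. A call with a gripper value outside its range is refused whole. "jaw" is the opening, from 0 (shut) to 1 (fully open), set as the call begins (left out, the last holds). The fingers move at their own pace and stop on an object; "force" is the grip in N (left out, the last holds). Time passes only in rows, so rows that repeat a pose let the fingers close. It gives the time, the measured TCP pose, the force, the opening and the grip force at its end, in the units of the state.
- readout.state(): the state, without advancing time (a new reading comes with each control period).
- vision.camera(name): name is "side" or "top"; returns a dict with "img" (420x560x3 uint8, red, green, blue), "depth" (420x560 float32, mm along the optical axis (not along the pixel's ray), 0 where there is no reading), "fx", "fy", "cx", "cy" (pixels), "k1" (the pictures are not rectified: a ray, as slopes to the right and down, at radius r is drawn at 1 + k1 r^2 times it, then the intrinsics apply), "extrinsics" (4x4, takes a point from camera to world coordinates). Camera axes: x right, y up, looking along -z (the intrinsics and any distortion apply to the point x, -y, -z); pixel columns grow to the right and rows downward; lengths in mm; the calibration is good to about 2 mm. A picture is of the moment at which its call begins.
- ticket.close_job(): hands the job in; it is judged then, once.
The state is a dict: "clock": time; "q": joint angles; "qd": joint speeds; "tau": joint torques, N m; "ee_pos": TCP position; "orientation": TCP orientation; "wrist_force": force on the tool from outside, world axes, zero at the start; "torque": the same for the moment, N m; "finger_gap": finger opening in mm; "gripper_force": force on a finger pad.
Only numpy, scipy, OpenCV 4.12 (cv2) and the standard library are available. Lean on these libraries where they do the work, as an engineer would, in place of code of your own. Each camera call takes 0.05 s, during which the arm holds its last target. There are 200 camera calls.

## Working session

There is one attempt and no reset: what is moved stays moved. The work goes in short steps, Python scripts to look and compute and a tool call to move; the robot and the scene stay as the last step left them, time stands still between calls to the robot, and variables do not carry over. Pictures are saved under pics/ and viewed, at most 10 in all, crops included, and the job is handed in when it is done.

Besides the shell and the picture viewer there is one more tool, called as name(argument=value, ...) on one line, values as JSON. arm_command: Moves the arm, as the interface text tells. Scaled input: -1 to 1 covers 0.4 m each way for a shift and 360 degrees each way for a turn. Its arguments: {"type":"object","properties":{"series":{"type":"array"},"jaw":{"type":"number"},"force":{"type":"number"}},"required":["series"]}

```bash
mkdir -p pics; cat > h.py <<'E'
import numpy as np, cv2
from workcell import readout, vision, ticket, r
def shot(cam,name):
    c=vision.camera(cam); cv2.imwrite(f'pics/{name}.png',c['img'][:,:,::-1]); np.save(f'pics/{name}.npy',c,allow_pickle=True); return c
def load(name): return np.load(f'pics/{name}.npy',allow_pickle=True).item()
def ray(c,u,v):
    K=np.array([[c['fx'],0,c['cx']],[0,c['fy'],c['cy']],[0,0,1]],float)
    x,y=cv2.undistortPoints(np.array([[[u,v]]],float),K,np.array([c['k1'],0,0,0],float))[0,0]
    return np.array([x,-y,-1.])
def at_z(c,u,v,z):
    T=c['extrinsics']; d=T[:3,:3]@ray(c,u,v); o=T[:3,3]; return o+d*(z-o[2])/d[2]
def at_d(c,u,v):
    T=c['extrinsics']; return T[:3,:3]@(ray(c,u,v)*c['depth'][int(v),int(u)])+T[:3,3]
E
python3 - <<'E'
from h import *
for n in('top','side'):
    c=shot(n,n+'0'); print(n,c['fx'],c['k1'],c['extrinsics'].round(2).tolist())
s=readout.state(); print(s['ee_pos'],s['orientation'],s['clock'])
E
```

```text
top 428.8730699790657 -0.03570776048211961 [[-0.06, 0.98, -0.21, 275.57], [-1.0, -0.06, 0.01, 21.63], [-0.0, 0.21, 0.98, 1153.01], [0.0, 0.0, 0.0, 1.0]]
side 405.4699344959107 -0.06025727050637552 [[0.83, 0.35, -0.43, 95.72], [-0.56, 0.51, -0.65, -623.37], [-0.0, 0.78, 0.62, 643.35], [0.0, 0.0, 0.0, 1.0]]
[181.97001163 597.3285405  230.18878915] [-3.13972508e+00 -2.46725340e-04  2.84578297e+00] 0.1
```

View pics/top0.png

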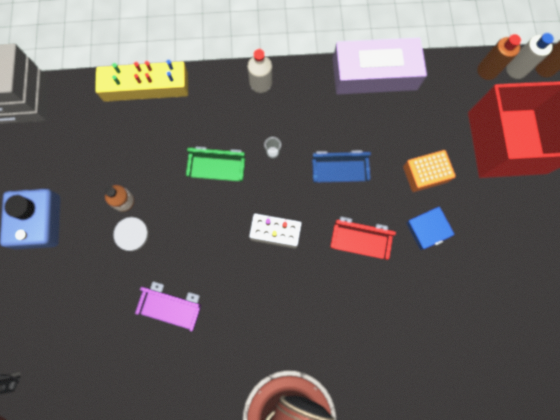

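View pics/side0.png

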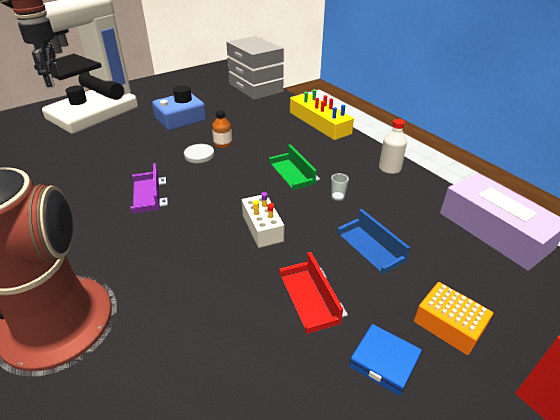

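The top view shows the white rack at (275,230), which could be confused with the yellow tube block at (141,80). Bay-shaped things are green (216,165), blue (341,167), red (363,240) and purple (170,307); by colour I choose the green one. The beaker is at (272,147). Next I check the choice in a close crop.

```bash
python3 - <<'E'
from h import *
c=load('top0'); im=c['img'][130:260,170:320,::-1]
cv2.imwrite('pics/crop.png',cv2.resize(im,None,fx=4.6,fy=4.6,interpolation=cv2.INTER_CUBIC)[:600,:800])
E
```

```text
(no output)
```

View pics/crop.png

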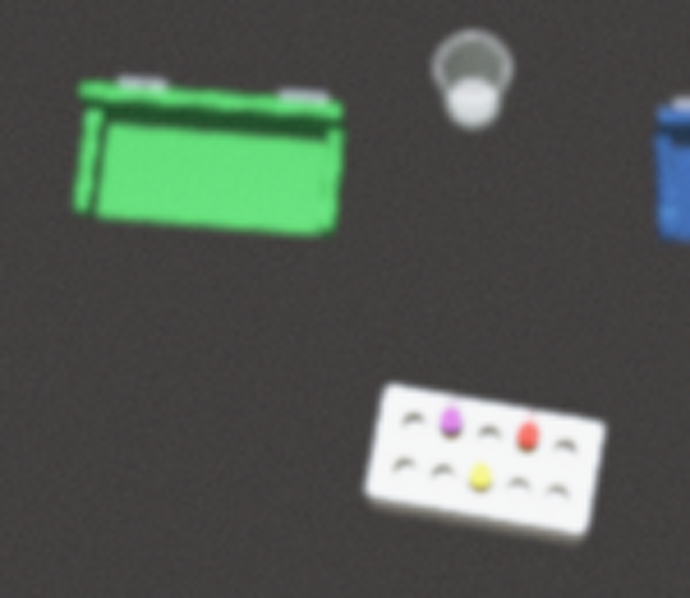

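The crop confirms it: green bay with its floor front edge from about (97,215) to (330,235) in the crop, mouth towards the robot. The white rack's top corners are at crop (387,385), (606,425), (583,535), (367,492), and it holds purple, red and yellow caps.

```bash
python3 - <<'E'
from h import *
c=load('top0')
f=lambda u,v,z: at_z(c,170+(u+.5)/4.6-.5,130+(v+.5)/4.6-.5,z)[:2]
P=np.array([f(*p,50) for p in[(387,385),(606,425),(583,535),(367,492)]])
print('rack',P.round(1).tolist(),P.mean(0)); 
print('sides',[np.linalg.norm(P[i]-P[i-1]).round(1) for i in range(4)])
a=(P[0]-P[1])+(P[3]-P[2]); print('yaw',np.degrees(np.arctan2(-a[0],a[1])))
hsv=cv2.cvtColor(c['img'],cv2.COLOR_RGB2HSV)
m=(hsv[...,1]<60)&(hsv[...,2]>190); m[:200]=0;m[260:]=0;m[:,:240]=0;m[:,310:]=0
vs,us=np.nonzero(m); h=[at_d(c,u,v) for v,u in zip(vs,us)]; h=np.array([p for p in h if 44<p[2]<56]); 
print('rackdepth',np.median(h,0),cv2.minAreaRect(h[:,:2].astype(np.float32)))
# bay
for n,p,z in[('stopBL',(80,83),45),('stopBR',(343,102),45),('guideL front out',(75,212),18),('guideL front in',(97,212),18),('floorFL',(97,216),0),('floorFR',(326,236),0),('guideR front out',(335,230),18),('stop inner topL',(84,103),45),('stop inner topR',(342,122),45),('beaker',(472,68),60)]:
    print(n,f(*p,z).round(1))
g=(hsv[...,0]>50)&(hsv[...,0]<75)&(hsv[...,1]>100)&(hsv[...,2]>60); g[:145]=0;g[185:]=0;g[:,:180]=0;g[:,250:]=0
vs,us=np.nonzero(g); h=np.array([at_d(c,u,v) for v,u in zip(vs,us)])
for lo,hi in((-8,6),(10,24),(38,52)):
    q=h[(h[:,2]>lo)&(h[:,2]<hi)]; print(lo,len(q),cv2.minAreaRect(q[:,:2].astype(np.float32)))
E
```

```text
rack [[525.4, 60.1], [494.3, -63.4], [432.0, -45.7], [464.1, 74.6]] [478.97681747   6.40180924]
sides [np.float64(63.0), np.float64(127.3), np.float64(64.8), np.float64(124.6)]
yaw -14.528202277175032
rackdepth [478.77687549   6.4155713   49.78881297] ((479.89434814453125, 6.126682281494141), (124.04102325439453, 62.558311462402344), 76.10736083984375)
stopBL [722.2 233.5]
stopBR [700.3  77.4]
guideL front out [650.9 243.1]
guideL front in [650.1 229.9]
floorFL [653.4 233.2]
floorFR [631.9  94.1]
guideR front out [629.8  87.4]
stop inner topL [709.4 231.3]
stop inner topR [687.8  78.6]
beaker [ 7.109e+02 -1.000e-01]
-8 1123 ((686.8943481445312, 164.62045288085938), (167.46324157714844, 90.4462661743164), 82.076904296875)
10 226 ((674.052978515625, 161.08023071289062), (157.04273986816406, 63.99347686767578), 81.334228515625)
38 173 ((707.3380126953125, 157.3831329345703), (155.2213592529297, 9.892261505126953), 81.07393646240234)
```

arm_command(series=[{"xyz": [-0.738, -0.554, 0], "turn": [0, 0, 0.2424]}, {"xyz": [-0.738, -0.554, 0], "turn": [0, 0, 0.2424]}, {"xyz": [-0.738, -0.554, 0], "turn": [0, 0, 0.2424]}, {"xyz": [-0.738, -0.554, 0], "turn": [0, 0, 0.2424]}, {"xyz": [-0.738, -0.554, 0], "turn": [0, 0, 0.2424]}, {"xyz": [-0.738, -0.554, 0], "turn": [0, 0, 0.2424]}, {"xyz": [-0.738, -0.554, 0], "turn": [0, 0, 0.2424]}, {"xyz": [-0.738, -0.554, 0], "turn": [0, 0, 0.2424]}, {"xyz": [-0.738, -0.554, 0], "turn": [0, 0, 0.2424]}, {"xyz": [-0.738, -0.554, 0], "turn": [0, 0, 0.2424]}], jaw=0.35)

```text
clock: 1.1
ee_pos: [400.3, 298.8, 230.7]
orientation: [-3.141, 0.001, 1.337]
wrist_force: [-0.0, 0.2, -1.1]
finger_gap: 30.1
gripper_force: 0.0
```

arm_command(series=[{"xyz": [-0.914, 0.352, 0], "turn": [0, 0, 0.003]}, {"xyz": [-0.914, 0.352, 0], "turn": [0, 0, 0.003]}, {"xyz": [-0.914, 0.352, 0], "turn": [0, 0, 0.003]}, {"xyz": [-0.914, 0.352, 0], "turn": [0, 0, 0.003]}, {"xyz": [-0.914, 0.352, 0], "turn": [0, 0, 0.003]}, {"xyz": [-0.914, 0.352, 0], "turn": [0, 0, 0.003]}, {"xyz": [-0.914, 0.352, 0], "turn": [0, 0, 0.003]}, {"xyz": [-0.914, 0.352, 0], "turn": [0, 0, 0.003]}, {"xyz": [-0.914, 0.352, 0], "turn": [0, 0, 0.003]}, {"xyz": [-0.914, 0.352, 0], "turn": [0, 0, 0.003]}])

```text
clock: 2.1
ee_pos: [455.3, -88.6, 230.7]
orientation: [-3.14, -0.001, 1.325]
wrist_force: [0.2, 0.4, 0.1]
finger_gap: 30.4
gripper_force: 0.0
```

arm_command(series=[{"xyz": [0, 0, 0.1], "turn": [0, 0, 0]}, {"xyz": [0, 0, 0.2], "turn": [0, 0, 0]}, {"xyz": [0, 0, 0.3], "turn": [0, 0, 0]}, {"xyz": [0, 0, 0.4], "turn": [0, 0, 0]}, {"xyz": [0, 0, 0.48], "turn": [0, 0, 0]}, {"xyz": [0, 0, 0.525], "turn": [0, 0, 0]}, {"xyz": [0, 0, 0.525], "turn": [0, 0, 0]}])

```text
clock: 2.8
ee_pos: [452.7, -85.4, 18.0]
orientation: [-3.134, -0.001, 1.329]
wrist_force: [0.0, 0.6, -0.5]
finger_gap: 30.3
gripper_force: 0.0
```

```bash
python3 - <<'E'
from h import *
s=readout.state(); print(s['ee_pos'],s['orientation'],s['wrist_force'])
c=shot('side','s1'); im=c['img'][150:300,170:370,::-1]
cv2.imwrite('pics/s1c.png',cv2.resize(im,None,fx=4,fy=4,interpolation=cv2.INTER_CUBIC))
E
```

```text
[452.6678404  -85.40406579  17.95616419] [-3.13422853e+00 -1.10594962e-03  1.32927271e+00] [ 0.0243055   0.64982345 -0.49423748]
```

View pics/s1c.png

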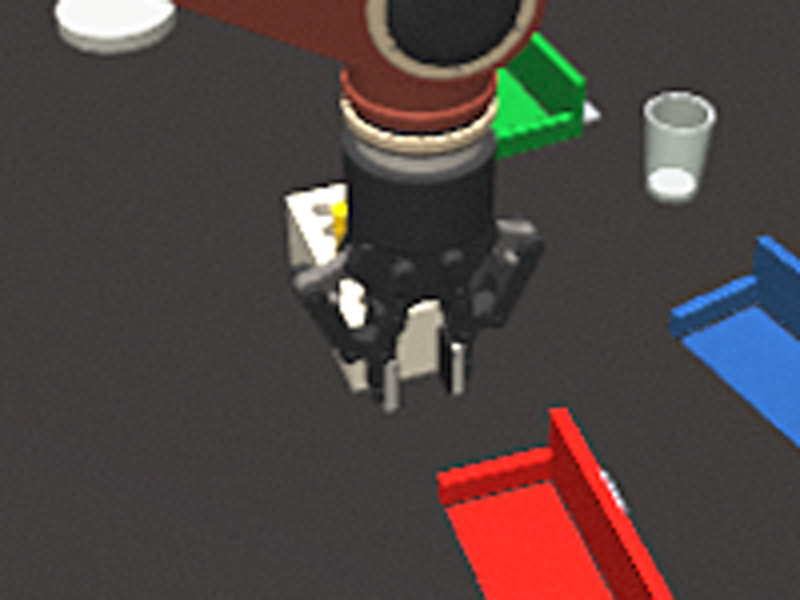

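The fingers stand just off the near (-y) end face of the rack, at crop (390,385) and (458,370), level with it and clear of the tubes. I start the sideways push.

arm_command(series=[{"xyz": [0.015, 0.004, 0], "turn": [0, 0, 0]}, {"xyz": [0.03, 0.009, 0], "turn": [0, 0, 0]}, {"xyz": [0.045, 0.009, 0], "turn": [0, 0, 0]}, {"xyz": [0.06, 0.009, 0], "turn": [0, 0, 0]}, {"xyz": [0.08, 0.009, 0], "turn": [0, 0, -0.0008]}, {"xyz": [0.1, 0.009, 0], "turn": [0, 0, -0.0015]}, {"xyz": [0.12, 0.008, 0], "turn": [0, 0, -0.0023]}, {"xyz": [0.14, 0.008, 0], "turn": [0, 0, -0.003]}, {"xyz": [0.16, 0.007, 0], "turn": [0, 0, -0.0037]}, {"xyz": [0.18, 0.006, 0], "turn": [0, 0, -0.0043]}])

```text
clock: 3.85
ee_pos: [476.4, -19.0, 22.4]
orientation: [3.139, 0.002, 1.355]
wrist_force: [-0.1, -5.8, 4.6]
finger_gap: 30.1
gripper_force: 2.7
```

```bash
cat >> h.py <<'E'
B=np.array([672.5,161.]); bt=np.radians(-8.5)
def rack(c):
    hsv=cv2.cvtColor(c['img'],cv2.COLOR_RGB2HSV)
    m=(hsv[...,1]<60)&(hsv[...,2]>170)&(c['depth']>0)
    vs,us=np.nonzero(m); h=np.array([at_d(c,u,v) for v,u in zip(vs,us)])
    h=h[(h[:,2]>43)&(h[:,2]<57)&(h[:,0]>400)&(h[:,0]<720)&(h[:,1]>-90)&(h[:,1]<260)]
    return cv2.minAreaRect(h[:,:2].astype(np.float32)),len(h)
def bay(p):
    d=np.array(p)[:2]-B; return (d@[np.cos(bt),np.sin(bt)]).round(1),(d@[-np.sin(bt),np.cos(bt)]).round(1)
def report(n):
    s=readout.state(); print('tcp',s['ee_pos'].round(1) if hasattr(s['ee_pos'],'round') else s['ee_pos'],'bay',bay(s['ee_pos']),'yaw',np.degrees(s['orientation'][2]),s['wrist_force'],s['clock'])
    c=shot('top',n); q=rack(c); print(q,'rack in bay',bay(q[0][0]))
E
python3 -c "
from h import *
report('t1')
c=load('t1'); cv2.imwrite('pics/t1c.png',cv2.resize(c['img'][130:290,170:330,::-1],None,fx=3.7,fy=3.7,interpolation=cv2.INTER_CUBIC))"
```

```text
tcp [476.4 -19.   22.4] bay (np.float64(-167.3), np.float64(-207.0)) yaw 77.60914905852665 [-0.11518177 -5.79970267  4.64246454] 3.85
(((578.569580078125, 54.094825744628906), (120.02055358886719, 238.976806640625), 87.01219177246094), 462) rack in bay (np.float64(-77.1), np.float64(-119.6))
```

View pics/t1c.png

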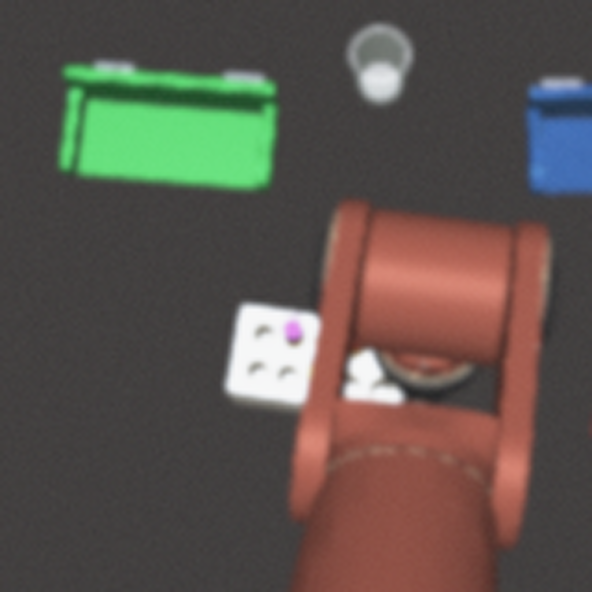

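The top view shows the rack sliding in +y, still about parallel, with its left corners at crop (243,303) and (228,395). The arm hides its right part. I continue the push.

arm_command(series=[{"xyz": [0.02, 0, 0], "turn": [0, 0, -0.0007]}, {"xyz": [0.04, 0, 0], "turn": [0, 0, -0.0013]}, {"xyz": [0.06, -0.001, 0], "turn": [0, 0, -0.002]}, {"xyz": [0.08, -0.001, 0], "turn": [0, 0, -0.0026]}, {"xyz": [0.1, -0.001, 0], "turn": [0, 0, -0.0033]}, {"xyz": [0.12, -0.002, 0], "turn": [0, 0, -0.0039]}, {"xyz": [0.14, -0.002, 0], "turn": [0, 0, -0.0046]}, {"xyz": [0.16, -0.003, 0], "turn": [0, 0, -0.0052]}, {"xyz": [0.18, -0.003, 0], "turn": [0, 0, -0.0059]}, {"xyz": [0.2, -0.004, 0], "turn": [0, 0, -0.0065]}])

```text
clock: 4.9
ee_pos: [491.0, 60.5, 21.2]
orientation: [-3.141, -0.0, 1.395]
wrist_force: [-0.4, -5.3, 3.4]
finger_gap: 30.0
gripper_force: 2.4
```

```bash
python3 -c "
from h import *
c=load('t1')
g=lambda u,v:at_z(c,170+u/3.7,130+v/3.7,50)[:2]
a,b=g(240,303),g(226,395); print('left end before',a,b,bay((a+b)/2),np.degrees(np.arctan2(*(a-b)[::-1])))
report('t2')
c=load('t2'); cv2.imwrite('pics/t2c.png',cv2.resize(c['img'][130:290,170:330,::-1],None,fx=3.7,fy=3.7,interpolation=cv2.INTER_CUBIC))"
```

```text
left end before [532.34095259 109.59166256] [466.55192838 122.31105524] (np.float64(-164.5), np.float64(-70.1)) -10.942337641541515
tcp [491.   60.5  21.2] bay (np.float64(-164.6), np.float64(-126.2)) yaw 79.93472072648892 [-0.35931654 -5.34579694  3.4245518 ] 4.9
(((591.0419311523438, 99.4794921875), (120.01920318603516, 280.25714111328125), 66.1296157836914), 349) rack in bay (np.float64(-71.5), np.float64(-72.9))
```

View pics/t2c.png

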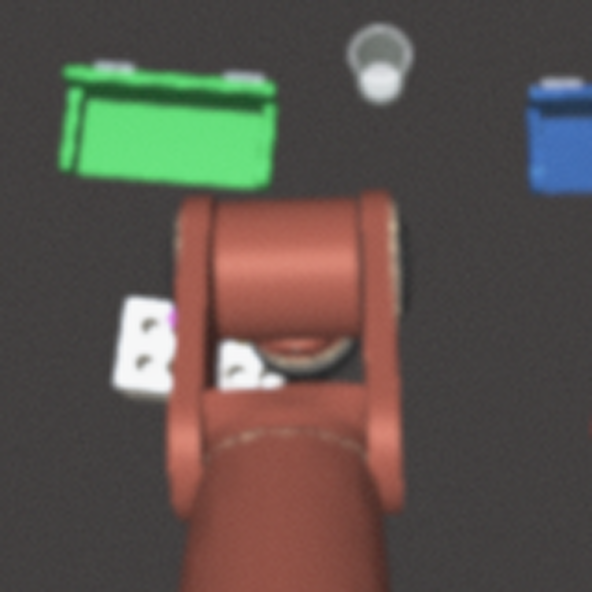

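The rack has moved to left corners at crop (128,297) and (114,388), still following square to the fingers. I push the last 51 mm, then back off.

arm_command(series=[{"xyz": [0.02, 0, 0], "turn": [0, 0, -0.0008]}, {"xyz": [0.04, 0, 0], "turn": [0, 0, -0.0015]}, {"xyz": [0.06, -0.001, 0], "turn": [0, 0, -0.0022]}, {"xyz": [0.08, -0.001, 0], "turn": [0, 0, -0.003]}, {"xyz": [0.1, -0.001, 0], "turn": [0, 0, -0.0037]}, {"xyz": [0.117, -0.002, 0], "turn": [0, 0, -0.0044]}, {"xyz": [0.128, -0.002, 0], "turn": [0, 0, -0.0044]}, {"xyz": [0.09, -0.002, 0], "turn": [0, 0, -0.0044]}, {"xyz": [0.02, -0.002, 0], "turn": [0, 0, -0.0044]}, {"xyz": [-0.05, -0.002, 0], "turn": [0, 0, -0.0044]}])

```text
clock: 5.95
ee_pos: [486.1, 39.5, 21.0]
orientation: [-3.141, -0.001, 1.423]
wrist_force: [0.2, -0.3, 0.2]
finger_gap: 29.9
gripper_force: 0.0
```

arm_command(series=[{"xyz": [-0.05, 0, -0.1], "turn": [0, 0, 0]}, {"xyz": [-0.05, 0, -0.2], "turn": [0, 0, 0]}, {"xyz": [-0.05, 0, -0.3], "turn": [0, 0, 0]}, {"xyz": [-0.05, -0.1, -0.35], "turn": [0, 0, 0]}, {"xyz": [-0.05, -0.2, -0.35], "turn": [0, 0, 0]}, {"xyz": [-0.05, -0.25, -0.35], "turn": [0, 0, 0]}, {"xyz": [-0.05, -0.25, -0.35], "turn": [0, 0, 0]}], jaw=0.85)

```text
clock: 6.65
ee_pos: [383.2, 35.3, 160.7]
orientation: [3.141, -0.001, 1.422]
wrist_force: [0.5, 0.1, 0.8]
finger_gap: 72.7
gripper_force: 0.0
```

```bash
python3 -c "
from h import *
report('t3')
c=load('t3'); cv2.imwrite('pics/t3c.png',cv2.resize(c['img'][130:290,170:330,::-1],None,fx=3.7,fy=3.7,interpolation=cv2.INTER_CUBIC))"
```

```text
tcp [383.2  35.3 160.7] bay (np.float64(-267.6), np.float64(-167.1)) yaw 81.49715200456954 [0.49947848 0.05294948 0.78802105] 6.65
(((567.2062377929688, 104.95015716552734), (113.83747863769531, 333.96441650390625), 33.50861740112305), 759) rack in bay (np.float64(-95.9), np.float64(-71.0))
```

View pics/t3c.png

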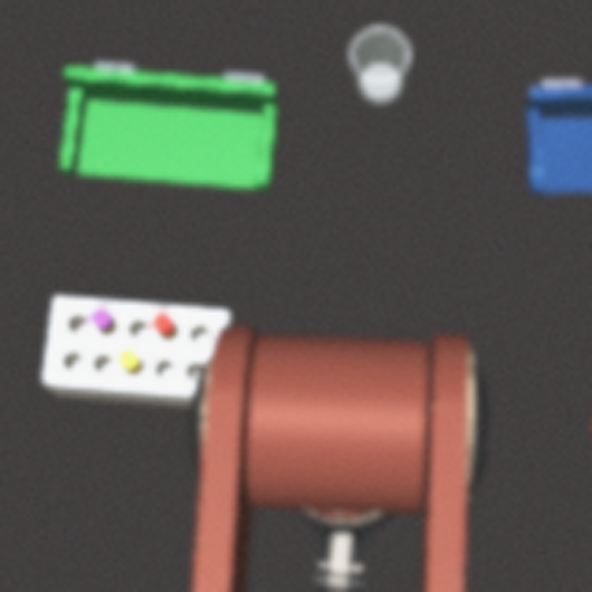

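The rack is free with corners at crop (53,293), (41,386), (232,308), all three tubes upright. It looks nearly parallel to the green bay.

```bash
python3 -c "
from h import *
c=load('t3')
g=lambda u,v:at_z(c,170+(u+.5)/3.7-.5,130+(v+.5)/3.7-.5,50)[:2]
a,b,d=g(53,293),g(41,386),g(232,308); print(a,b,d,'centre',bay((b+d)/2),np.linalg.norm(a-b),np.linalg.norm(a-d)); e=a-d; print('yaw',np.degrees(np.arctan2(-e[0],e[1])))
hsv=cv2.cvtColor(c['img'],cv2.COLOR_RGB2HSV)
m=(hsv[...,1]<60)&(hsv[...,2]>170)&(c['depth']>0); m[:200]=0;m[245:]=0;m[:,:175]=0;m[:,240:]=0
vs,us=np.nonzero(m); h=np.array([at_d(c,u,v) for v,u in zip(vs,us)]); h=h[(h[:,2]>43)&(h[:,2]<57)]
q=cv2.minAreaRect(h[:,:2].astype(np.float32)); print(q,bay(q[0]))
"
```

```text
[549.034485  243.7756266] [482.05583715 253.52499912] [530.08958565 116.36103234] centre (np.float64(-168.1), np.float64(-0.9)) 67.68448516888576 128.81532533588222
yaw -8.457179981605305
((507.09857177734375, 185.0070343017578), (125.74694061279297, 63.307525634765625), 82.05584716796875) (np.float64(-167.1), np.float64(-0.7))
```

arm_command(series=[{"xyz": [0.05, 0, 0], "turn": [0, 0, -0.024]}, {"xyz": [0.1, 0.01, 0], "turn": [0, 0, -0.048]}, {"xyz": [0.15, 0.02, 0], "turn": [0, 0, -0.072]}, {"xyz": [0.2, 0.03, 0], "turn": [0, 0, -0.096]}, {"xyz": [0.25, 0.04, 0], "turn": [0, 0, -0.12]}, {"xyz": [0.3, 0.05, 0], "turn": [0, 0, -0.144]}, {"xyz": [0.35, 0.06, 0], "turn": [0, 0, -0.168]}, {"xyz": [0.4, 0.07, 0], "turn": [0, 0, -0.192]}, {"xyz": [0.418, 0.08, 0], "turn": [0, 0, -0.216]}, {"xyz": [0.418, 0.087, 0], "turn": [0, 0, -0.238]}])

```text
clock: 7.7
ee_pos: [445.3, 196.3, 160.6]
orientation: [3.141, -0.001, 2.925]
wrist_force: [0.8, -0.6, 0.4]
finger_gap: 72.6
gripper_force: 0.0
```

arm_command(series=[{"xyz": [0, 0, 0.05], "turn": [0, 0, -0.012]}, {"xyz": [0, 0, 0.12], "turn": [0, 0, -0.012]}, {"xyz": [0, 0, 0.2], "turn": [0, 0, -0.012]}, {"xyz": [0, 0, 0.28], "turn": [0, 0, -0.012]}, {"xyz": [0, 0, 0.33], "turn": [0, 0, -0.012]}, {"xyz": [0, 0, 0.354], "turn": [0, 0, -0.012]}, {"xyz": [0, 0, 0.354], "turn": [0, 0, -0.012]}, {"xyz": [0, 0, 0.354], "turn": [0, 0, -0.012]}], jaw=0.6)

```text
clock: 8.5
ee_pos: [445.1, 195.6, 20.4]
orientation: [3.141, 0.001, 2.993]
wrist_force: [0.3, 0.3, 0.6]
finger_gap: 51.5
gripper_force: 0.0
```

```bash
python3 -c "
from h import *
s=readout.state(); print(s['ee_pos'],bay(s['ee_pos']),np.degrees(s['orientation']),s['wrist_force'])
c=shot('side','s4'); im=c['img'][130:280,170:370,::-1]
cv2.imwrite('pics/s4c.png',cv2.resize(im,None,fx=4,fy=4,interpolation=cv2.INTER_CUBIC))"
```

```text
[445.13026709 195.61461298  20.40262942] (np.float64(-230.0), np.float64(0.6)) [1.79963996e+02 6.32199647e-02 1.71485998e+02] [0.31035564 0.3395811  0.61833284]
```

View pics/s4c.png

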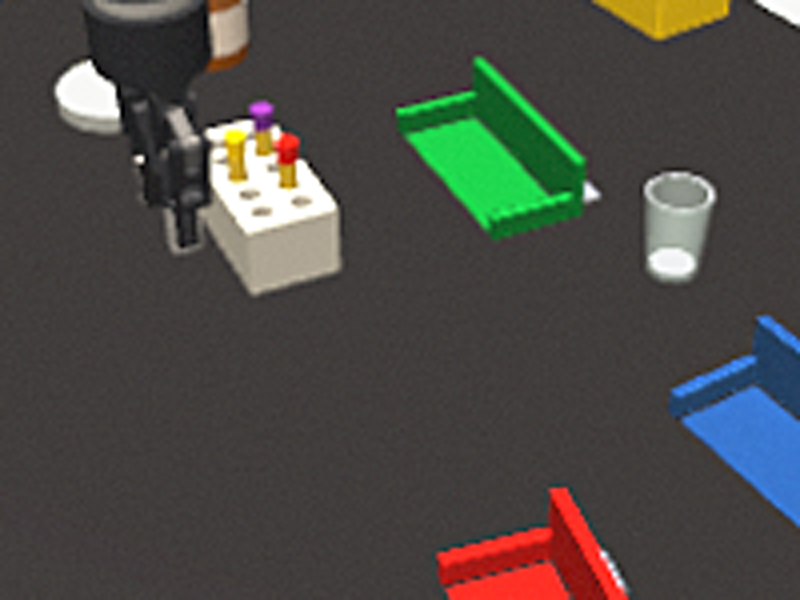

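The fingers are behind the rack's near long side at crop (185,245), low and clear of the yellow tube. The bay lies straight ahead at crop (490,150). I push it in.

arm_command(series=[{"xyz": [-0.015, 0, 0], "turn": [0, 0, 0]}, {"xyz": [-0.03, 0, 0], "turn": [0, 0, 0]}, {"xyz": [-0.045, 0, 0], "turn": [0, 0, 0]}, {"xyz": [-0.06, 0, 0], "turn": [0, 0, 0]}, {"xyz": [-0.08, 0, 0], "turn": [0, 0, 0]}, {"xyz": [-0.1, 0, 0], "turn": [0, 0, 0]}, {"xyz": [-0.12, 0, 0], "turn": [0, 0, 0]}, {"xyz": [-0.14, 0, 0], "turn": [0, 0, 0]}, {"xyz": [-0.16, 0, 0], "turn": [0, 0, 0]}, {"xyz": [-0.18, 0, 0], "turn": [0, 0, 0]}])

```text
clock: 9.55
ee_pos: [515.1, 184.8, 19.6]
orientation: [-3.141, -0.002, 2.993]
wrist_force: [-5.4, 0.9, 4.2]
finger_gap: 51.2
gripper_force: 2.7
```

arm_command(series=[{"xyz": [-0.02, 0, 0], "turn": [0, 0, 0]}, {"xyz": [-0.04, 0, 0], "turn": [0, 0, 0]}, {"xyz": [-0.06, 0, 0], "turn": [0, 0, 0]}, {"xyz": [-0.08, 0, 0], "turn": [0, 0, 0]}, {"xyz": [-0.1, 0, 0], "turn": [0, 0, 0]}, {"xyz": [-0.12, 0, 0], "turn": [0, 0, 0]}, {"xyz": [-0.14, 0, 0], "turn": [0, 0, 0]}])

```text
clock: 10.25
ee_pos: [570.5, 176.6, 19.7]
orientation: [-3.141, -0.002, 2.993]
wrist_force: [-5.2, -0.2, 5.0]
finger_gap: 51.6
gripper_force: 2.7
```

```bash
python3 -c "
from h import *
report('t5')
c=load('t5'); d=shot('side','s5')
A=cv2.resize(c['img'][130:250,170:270,::-1],(400,480),interpolation=cv2.INTER_CUBIC);D=cv2.resize(d['img'][130:250,230:330,::-1],(400,480),interpolation=cv2.INTER_CUBIC)
cv2.imwrite('pics/v5.png',np.hstack([A,D]))"
```

```text
tcp [570.5 176.6  19.7] bay (np.float64(-103.2), np.float64(0.3)) yaw 171.50337892412946 [-5.1973205  -0.16108259  4.97883443] 10.25
(((665.0369873046875, 82.16510009765625), (89.2489242553711, 176.13095092773438), 44.22286605834961), 198) rack in bay (np.float64(4.3), np.float64(-79.1))
```

View pics/v5.png

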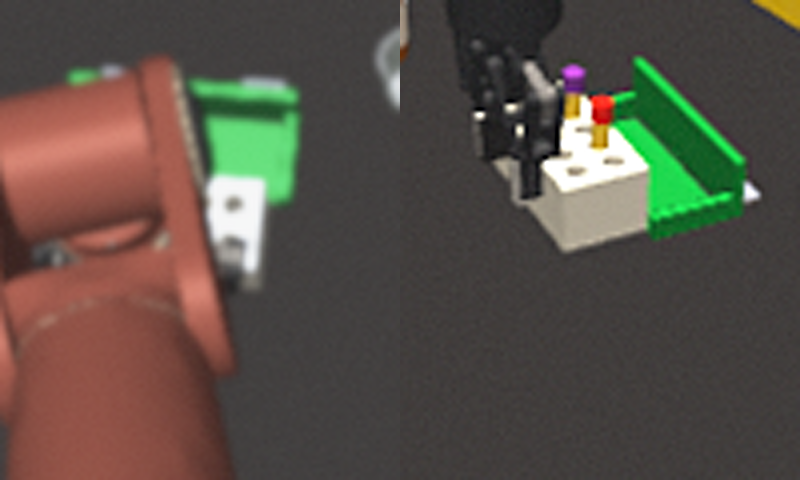

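The rack is at the mouth, square to the bay. Its right edge at (268,178) in the left panel is just inside the right guide at about (280,190), and the tubes are standing. I check the side clearance numerically before entering.

```bash
python3 -c "
from h import *
c=load('t5')
g=lambda u,v,z:bay(at_z(c,170+(u+.5)/4-.5,130+(v+.5)/4-.5,z))
print('rack right far/near',g(268,178,50),g(262,272,50)); print('guide front in/out top',g(277,200,18),g(292,200,18),'stop right end',g(299,92,45))
d=load('s5'); g=lambda u,v,z:bay(at_z(d,230+(u-400+.5)/4-.5,130+(v+.5)/4-.5,z))
print('side: rack near-right bottom',g(570,251,0),'far-right top',g(646,170,50),'near top',g(565,193,50),'guide front outer bottom',g(655,238,0),'guide top front',g(652,222,18),'stop top R',g(742,160,45))
"
```

```text
rack right far/near (np.float64(-27.0), np.float64(-65.3)) (np.float64(-92.3), np.float64(-68.2))
guide front in/out top (np.float64(-32.3), np.float64(-69.3)) (np.float64(-31.4), np.float64(-79.7)) stop right end (np.float64(37.4), np.float64(-79.4))
side: rack near-right bottom (np.float64(-88.2), np.float64(-68.0)) far-right top (np.float64(-33.2), np.float64(-69.6)) near top (np.float64(-92.8), np.float64(-70.9)) guide front outer bottom (np.float64(-30.2), np.float64(-79.3)) guide top front (np.float64(-35.5), np.float64(-84.2)) stop top R (np.float64(34.1), np.float64(-79.9))
```

arm_command(series=[{"xyz": [-0.015, 0.002, 0], "turn": [0, 0, 0]}, {"xyz": [-0.03, 0.004, 0], "turn": [0, 0, 0]}, {"xyz": [-0.045, 0.006, 0], "turn": [0, 0, 0]}, {"xyz": [-0.06, 0.007, 0], "turn": [0, 0, 0]}, {"xyz": [-0.075, 0.008, 0], "turn": [0, 0, 0]}, {"xyz": [-0.09, 0.008, 0], "turn": [0, 0, 0]}, {"xyz": [-0.105, 0.008, 0], "turn": [0, 0, 0]}, {"xyz": [-0.115, 0.008, 0], "turn": [0, 0, 0]}, {"xyz": [-0.122, 0.008, 0], "turn": [0, 0, 0]}, {"xyz": [-0.128, 0.008, 0], "turn": [0, 0, 0]}])

```text
clock: 11.35
ee_pos: [621.8, 172.1, 19.6]
orientation: [-3.142, -0.0, 2.993]
wrist_force: [-2.0, -0.0, -1.2]
finger_gap: 51.5
gripper_force: 0.9
```

arm_command(series=[{"xyz": [-0.004, 0, 0], "turn": [0, 0, 0]}, {"xyz": [-0.008, 0, 0], "turn": [0, 0, 0]}, {"xyz": [-0.012, 0, 0], "turn": [0, 0, 0]}, {"xyz": [-0.015, 0, 0], "turn": [0, 0, 0]}, {"xyz": [-0.018, 0, 0], "turn": [0, 0, 0]}, {"xyz": [-0.018, 0, 0], "turn": [0, 0, 0]}])

```text
clock: 11.95
ee_pos: [629.1, 171.0, 19.8]
orientation: [3.142, 0.0, 2.993]
wrist_force: [-0.7, 0.2, -0.6]
finger_gap: 51.1
gripper_force: 0.6
```

arm_command(series=[{"xyz": [-0.002, 0, 0], "turn": [0, 0, 0]}, {"xyz": [-0.004, 0, 0], "turn": [0, 0, 0]}, {"xyz": [-0.004, 0, 0], "turn": [0, 0, 0]}])

```text
clock: 12.25
ee_pos: [630.6, 170.8, 19.8]
orientation: [3.142, 0.0, 2.993]
wrist_force: [-1.7, 0.2, -0.7]
finger_gap: 51.3
gripper_force: 0.7
```

Still only sliding friction; I continue in 1 mm steps until the stop is felt.

arm_command(series=[{"xyz": [-0.0025, 0, 0], "turn": [0, 0, 0]}, {"xyz": [-0.005, 0, 0], "turn": [0, 0, 0]}, {"xyz": [-0.005, 0, 0], "turn": [0, 0, 0]}])

```text
clock: 12.55
ee_pos: [630.9, 170.8, 19.5]
orientation: [-3.141, -0.004, 2.993]
wrist_force: [-7.1, 1.1, 1.8]
finger_gap: 51.1
gripper_force: 3.7
```

arm_command(series=[{"xyz": [-0.0025, 0, 0], "turn": [0, 0, 0]}, {"xyz": [-0.005, 0, 0], "turn": [0, 0, 0]}, {"xyz": [-0.005, 0, 0], "turn": [0, 0, 0]}])

```text
clock: 12.85
ee_pos: [630.8, 170.8, 19.5]
orientation: [-3.14, -0.009, 2.993]
wrist_force: [-15.7, 1.2, 8.9]
finger_gap: 51.3
gripper_force: 7.5
```

The arm stopped against rising force (15.7 N) at tool x = -43 in the bay, just where a seated rack should be. I withdraw straight back, then up, and look.

arm_command(series=[{"xyz": [0.005, 0, 0], "turn": [0, 0, 0]}, {"xyz": [0.015, 0, 0], "turn": [0, 0, 0]}, {"xyz": [0.05, 0, 0], "turn": [0, 0, 0]}, {"xyz": [0.12, 0, 0], "turn": [0, 0, 0]}, {"xyz": [0.2, 0, 0], "turn": [0, 0, 0]}, {"xyz": [0.25, 0, -0.05], "turn": [0, 0, 0]}, {"xyz": [0.3, 0, -0.15], "turn": [0, 0, 0]}, {"xyz": [0.4, 0, -0.25], "turn": [0, 0, 0]}, {"xyz": [0.5, 0, -0.35], "turn": [0, 0, 0]}, {"xyz": [0.5, 0, -0.35], "turn": [0, 0, 0]}])

```text
clock: 13.85
ee_pos: [437.4, 200.9, 165.2]
orientation: [3.137, 0.009, 2.995]
wrist_force: [0.2, 0.6, -0.5]
finger_gap: 51.0
gripper_force: 0.0
```

```bash
python3 -c "
from h import *
report('t6')
c=load('t6'); d=shot('side','s6')
A=cv2.resize(c['img'][130:250,170:270,::-1],(400,480),interpolation=cv2.INTER_CUBIC);D=cv2.resize(d['img'][130:220,255:330,::-1],(400,480),interpolation=cv2.INTER_CUBIC)
cv2.imwrite('pics/v6.png',np.hstack([A,D]))
hsv=cv2.cvtColor(c['img'],cv2.COLOR_RGB2HSV)
m=(hsv[...,1]<60)&(hsv[...,2]>170)&(c['depth']>0); m[:145]=0;m[200:]=0;m[:,:180]=0;m[:,255:]=0
vs,us=np.nonzero(m); h=np.array([at_d(c,u,v) for v,u in zip(vs,us)]); h=h[(h[:,2]>46)&(h[:,2]<55)]
q=cv2.minAreaRect(h[:,:2].astype(np.float32)); print(q,bay(q[0]),np.median(h[:,2]))
"
```

```text
tcp [437.4 200.9 165.2] bay (np.float64(-238.4), np.float64(4.7)) yaw 171.57277518908566 [ 0.15860842  0.5749601  -0.52918734] 13.85
(((669.6510620117188, 109.19107818603516), (237.07664489746094, 71.54249572753906), 84.8431625366211), 801) rack in bay (np.float64(4.8), np.float64(-51.7))
((674.0593872070312, 163.66697692871094), (125.25647735595703, 65.20748138427734), 81.081787109375) (np.float64(1.1), np.float64(2.9)) 49.97446952519647
```

View pics/v6.png

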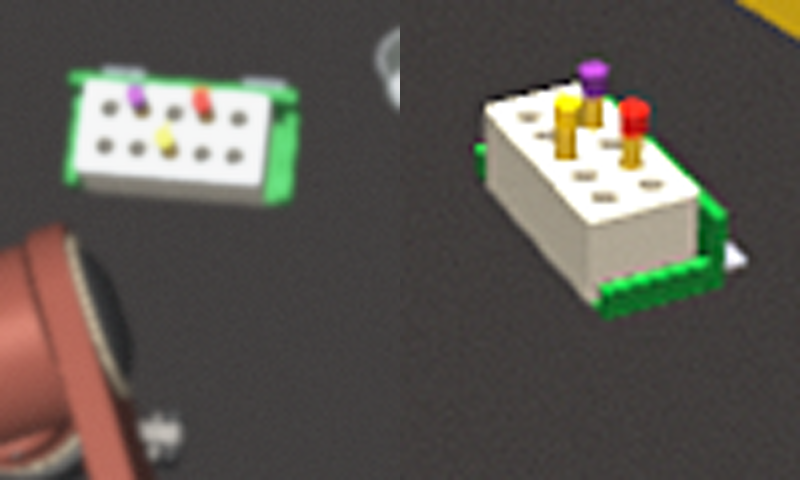

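Both views show the rack seated between the green guides and flat against the back stop, at yaw -8.9° against about -8.5° to -8.9° for the bay. The tubes stand upright, the top is level at 50 mm, and the hand is clear. I hand it in.

```bash
python3 -c "
from workcell import ticket
print(ticket.close_job())"
```

```text
the job is handed in; nothing more can be done
None
```

The white rack sits in the green bay with its long side against the back stop, all three tubes are still standing in it, the hand is clear, and the job is handed in at about 14 s on the clock.

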